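# Set the flip tags of the sample racks

## Task

Each sample rack in the station has a hinged flip tag in front of it, which leans one way or the other and so turns up either its dot face or its bar face. With a fingertip, push the wrong tags over to their other side, so that only the completely full racks show the dot and every rack with empty places shows the bar; leave tags that are already right alone. Only push the tags, do not pinch them, and leave the racks and everything else on the bench where they stand.

Things in the scene. Friction and masses are not known exactly. Their poses are not given: they have to be found in the camera images.
- station: rack station: grey base plate 232 x 396 x 12 mm, aluminium rail 26 mm thick along its front, top 62 mm above the bench. Origin on the bench below the middle of the row of tag hinges; x points from the rail to the racks, y along the rail, z up. Four racks stand side by side behind the rail, 96 mm apart, each with its own tag straight in front of it on the rail. Fixed
- bay_a: grey holder clipped on the rail in front of rack_a, carrying its flip tag. Origin on the rail's top straight below the hinge pin; the pin is 14 mm above it and runs along y; x points to the rack. The holder's saddle, under the tag, reaches 5 mm above the pin and 17 mm to each side. Fixed
- tag_a (a joint): rack_a's flip tag: smooth slippery white leaf 60 (y) x 4 mm, reaching 60 mm from the pin, 28 g, light to turn. 0 = upright, +1.0 rad = leaning towards its rack, black round dot (32 mm) face up; -1.0 = leaning away from the rack, black bar (48 x 9 mm) face up. Past upright it falls by itself to the stop. At a stop its free edge is 50 mm out from the pin and 32 mm above the pin
- rack_a: blue sample rack 122 x 84 x 45 mm with 6 x 4 places for capped tubes (caps stand to 59 mm above its underside); completely full: a white tube cap in all 24 places. Stands loose on the station's base plate behind bay_a, origin at the centre of its underside, 12 mm above the bench; its nearer edge is 68 mm behind the hinge pin
- bay_b: grey holder clipped on the rail in front of rack_b, carrying its flip tag. Origin on the rail's top straight below the hinge pin; the pin is 14 mm above it and runs along y; x points to the rack. The holder's saddle, under the tag, reaches 5 mm above the pin and 17 mm to each side. Fixed
- tag_b (a joint): rack_b's flip tag: smooth slippery white leaf 60 (y) x 4 mm, reaching 60 mm from the pin, 28 g, light to turn. 0 = upright, +1.0 rad = leaning towards its rack, black round dot (32 mm) face up; -1.0 = leaning away from the rack, black bar (48 x 9 mm) face up. Past upright it falls by itself to the stop. At a stop its free edge is 50 mm out from the pin and 32 mm above the pin
- rack_b: blue sample rack 122 x 84 x 45 mm with 6 x 4 places for capped tubes (caps stand to 59 mm above its underside); part filled: 11 tubes, the other 13 places show dark empty holes. Stands loose on the station's base plate behind bay_b, origin at the centre of its underside, 12 mm above the bench; its nearer edge is 68 mm behind the hinge pin
- bay_c: grey holder clipped on the rail in front of rack_c, carrying its flip tag. Origin on the rail's top straight below the hinge pin; the pin is 14 mm above it and runs along y; x points to the rack. The holder's saddle, under the tag, reaches 5 mm above the pin and 17 mm to each side. Fixed
- tag_c (a joint): rack_c's flip tag: smooth slippery white leaf 60 (y) x 4 mm, reaching 60 mm from the pin, 28 g, light to turn. 0 = upright, +1.0 rad = leaning towards its rack, black round dot (32 mm) face up; -1.0 = leaning away from the rack, black bar (48 x 9 mm) face up. Past upright it falls by itself to the stop. At a stop its free edge is 50 mm out from the pin and 32 mm above the pin
- rack_c: blue sample rack 122 x 84 x 45 mm with 6 x 4 places for capped tubes (caps stand to 59 mm above its underside); completely full: a white tube cap in all 24 places. Stands loose on the station's base plate behind bay_c, origin at the centre of its underside, 12 mm above the bench; its nearer edge is 68 mm behind the hinge pin
- bay_d: grey holder clipped on the rail in front of rack_d, carrying its flip tag. Origin on the rail's top straight below the hinge pin; the pin is 14 mm above it and runs along y; x points to the rack. The holder's saddle, under the tag, reaches 5 mm above the pin and 17 mm to each side. Fixed
- tag_d (a joint): rack_d's flip tag: smooth slippery white leaf 60 (y) x 4 mm, reaching 60 mm from the pin, 28 g, light to turn. 0 = upright, +1.0 rad = leaning towards its rack, black round dot (32 mm) face up; -1.0 = leaning away from the rack, black bar (48 x 9 mm) face up. Past upright it falls by itself to the stop. At a stop its free edge is 50 mm out from the pin and 32 mm above the pin
- rack_d: blue sample rack 122 x 84 x 45 mm with 6 x 4 places for capped tubes (caps stand to 59 mm above its underside); empty: 24 dark holes. Stands loose on the station's base plate behind bay_d, origin at the centre of its underside, 12 mm above the bench; its nearer edge is 68 mm behind the hinge pin
- vial_1: small capped vial, 24 mm across, 41 mm tall, standing on the base plate between rail and racks. Loose, not part of the job; origin at its underside
- vial_2: small capped vial, 24 mm across, 41 mm tall, standing on the base plate between rail and racks. Loose, not part of the job; origin at its underside
- jar: white screw-cap jar, 48 mm across, 62 mm tall, on the bench in front of the rail. Loose, not part of the job; origin at its underside
- marker: marker pen 140 mm long, 12 mm thick, lying on the bench in front of the rail. Loose, not part of the job; origin at its underside in the middle of its length
- reagent: frosted reagent bottle, 60 mm across, 148 mm tall, on the bench beside the station. Loose, not part of the job; origin at its underside
- beaker: clear plastic beaker, 64 mm across, 75 mm tall, beside the station. Loose, not part of the job; origin at its underside
- tipbox: pipette-tip box, 124 x 86 x 78 mm, beside the station. Loose, not part of the job; origin at its underside

How it is judged:
At the end, for the whole second after the job is handed in: The tags of both full racks lie at the dot side (joint above 0.9 rad), those of the part-filled and the empty rack at the bar side (below -0.9 rad), all at rest; racks within 10 mm and other things within 15 mm of where they started (value of joint each of tag_a, tag_c above 0.9 rad and value of joint each of tag_b, tag_d below -0.9 rad and velocity of joint tag_a between -0.1 and 0.1 rad/s and velocity of joint tag_b between -0.1 and 0.1 rad/s and velocity of joint tag_c between -0.1 and 0.1 rad/s and velocity of joint tag_d between -0.1 and 0.1 rad/s and distance of each of rack_a, rack_b, rack_c, rack_d from where it was at the start of the episode below 0.01 m and distance of each of vial_1, vial_2, jar, marker, reagent, beaker, tipbox from where it was at the start of the episode below 0.015 m); the robot touches nothing.
It fails at once if a tag that was already right is disturbed (swung more than about 25 degrees off its stop) (value of joint tag_c below 0.6 rad or value of joint tag_d above -0.6 rad).
It fails at once if a tag is pinched: the fingers press at once on both its faces, or on its free edge and the face turned up at the start ((contact force between the fingers and tag_a_c0 above 1 N and contact force between the fingers and tag_a_c1 above 1 N) or (contact force between the fingers and tag_b_c0 above 1 N and contact force between the fingers and tag_b_c1 above 1 N) or (contact force between the fingers and tag_c_c0 above 1 N and contact force between the fingers and tag_c_c1 above 1 N) or (contact force between the fingers and tag_d_c0 above 1 N and contact force between the fingers and tag_d_c1 above 1 N) or (contact force between the fingers and tag_a_c1 above 1 N and contact force between the fingers and tag_a_c2 above 1 N) or (contact force between the fingers and tag_b_c0 above 1 N and contact force between the fingers and tag_b_c2 above 1 N)).
It fails at once if a rack is shifted or lifted by more than 10 mm (distance of any of rack_a, rack_b, rack_c, rack_d from where it was at the start of the episode above 0.01 m).
It fails at once if another thing on the bench is shifted, lifted or knocked over (moved by more than 15 mm or tilted) (distance of any of vial_1, vial_2, jar, marker, reagent, beaker, tipbox from where it was at the start of the episode above 0.015 m or angle between any of vial_1, vial_2, jar, reagent, beaker, tipbox's own z axis and vertical above 0.5 rad).
It also fails if it takes over 45 s, if anything falls off the work surface, if the arm or the gripper's body presses on something with over 40 N, if the wrist force passes 120 N, or if a joint passes its speed limit or range.

## Robot

A 6-joint arm with a two-finger parallel gripper is mounted at the origin on the work surface. World frame = base frame: x ahead of the robot, y to its left, z up, the work surface at z = 0. Lengths are in m, angles in rad, forces in N, time in s.
With the tool pointing down it reaches from about 0.4 to 0.825 m from the base axis. Payload 7 kg.
Tool frame: the origin (TCP) lies on the centre line of the jaws, within the pads' length; the fingertips stand 22 mm ahead of it and the grasp point (between the pads) lies 3 mm ahead of it; z points along the fingers, y is the line along which they close (so a half turn about z gives the same grasp; the last joint's range is limited). The gripper opens to 88 mm and grips with 3 to 60 N. Pads are 19 mm wide; open, the fingers measure 130 mm over their backs; the gripper's body (78 mm by 193 mm) begins 47 mm behind the grasp point.
Start: joints at [1.621, 0.359, 0.012, 0, -1.224, -0.288], TCP at [0.159, 0.656, 0.222] pointing down, gripper open.
Joint ranges: [-3.07, 3.07], [-1.43, 2.12], [-1.02, 1.25], [-3.03, 1.67], [-3.05, -0], [-3.03, 3.03]. Speed limits (rad/s): [2.39, 2.39, 3.01, 3.14, 3.14, 3.14].

## Interface

Orientations are given as [roll, pitch, yaw] about the fixed x, y, z axes, in that order (R = Rz(yaw) Ry(pitch) Rx(roll)).
In Python, from station import monitor, viewer, order gives the robot as it stands. The module is installed in compiled form; this text tells all that it offers.
- The arm moves only by the tool servo_tool, never from a script. Its argument "targets" is a list of rows, each an object with "angular": the turn, a rotation vector about the tool's x, y, z in degrees, a list of three; "xyz": the shift along the tool's x, y, z in cm, a list of three; "claw": the finger opening in cm, from 0 to 8.76. A call has 1 to 20 rows; each row shifts and turns the commanded pose from where the row before left it, along the tool's axes as they then stand; what a row does not reach is not made up. A row lasts 1/10 s, in which the tool goes at most 50 mm and 8.59 degrees, less where a joint would pass 70% of its speed; a pose out of reach is approached as far as the arm can. A call is refused whole if a number of a shift passes 5 or a number of a turn 8.59, either way. A call with a gripper value outside its range is refused whole. The fingers move at their own pace and stop on an object; "force" is the grip in N (left out, the last holds). Time passes only in rows, so rows that do not move let the fingers close. It gives the time, the measured TCP pose, the force, the opening and the grip force at its end, in the units of the state.
- monitor.get_state(): the state, without advancing time (a new reading comes with each control period).
- viewer.grab_frame(name): name is "scene" or "top" or "wrist"; returns a dict with "color" (400x640x3 uint8, blue, green, red), "fovy" (degrees; the focal length in pixels is half the picture's height over the tangent of half this angle, whatever the lens; pixels are square), "cx", "cy" (the principal point, pixels), "R" (3x3) and "t" (3): a world point X has camera coordinates R X + t. Camera axes: x right, y down, z forward; pixel columns grow to the right and rows downward; lengths in m; the calibration is good to about 2 mm. A picture is of the moment at which its call begins. There is no depth.
- order.job_done(): hands the job in; it is judged then, once.
The state is a dict: "t": time; "q": joint angles; "qd": joint speeds; "joint_efforts": joint torques, N m; "eef_pos": TCP position; "ee_rot": TCP orientation; "force": force on the tool from outside, world axes, zero at the start; "moment": the same for the moment, N m; "width": finger opening in m; "gripper_force": force on a finger pad.
Only numpy, scipy, OpenCV 4.12 (cv2) and the standard library are available. Lean on these libraries where they do the work, as an engineer would, in place of code of your own. Each camera call takes 0.05 s, during which the arm holds its last target. There are 200 camera calls.

## Working session

There is one attempt and no reset: what is moved stays moved. The work goes in short steps, Python scripts to look and compute and a tool call to move; the robot and the scene stay as the last step left them, time stands still between calls to the robot, and variables do not carry over. Pictures are saved under pics/ and viewed, at most 10 in all, crops included, and the job is handed in when it is done.

Besides the shell and the picture viewer there is one more tool, called after "Call:" as name(argument=value, ...) on one line, values as JSON. servo_tool: Moves the arm, as the interface text tells. Its arguments: {"type":"object","properties":{"targets":{"type":"array"},"force":{"type":"number"}},"required":["targets"]}

```bash
mkdir -p pics; python3 - <<'E'
from station import monitor, viewer
import cv2,json,numpy as np
s=monitor.get_state(); print({k:np.round(s[k],3).tolist() for k in s})
for n in("top","scene"):
    f=viewer.grab_frame(n); cv2.imwrite(f"pics/{n}0.png",f["color"])
    print(n,f["fovy"],f["cx"],f["cy"],np.round(f["R"],4).tolist(),np.round(f["t"],4).tolist())
    np.savez(f"{n}0.npz",**f)
E
```

```text
{'t': 0.0, 'q': [1.621, 0.359, 0.011, -0.0, -1.224, -0.288], 'qd': [0.0, 0.001, 0.001, -0.0, -0.0, -0.001], 'joint_efforts': [0.001, -58.271, 29.305, 6.997, 0.007, -0.0], 'eef_pos': [0.159, 0.656, 0.221], 'ee_rot': [3.14, -0.0, -0.238], 'force': [-0.236, -0.024, 0.679], 'moment': [0.012, -0.0, 0.024], 'gripper_force': 0.0, 'width': 0.088}
top 51.62228824750425 316.3504296741424 202.6406538673807 [[-0.0266, -0.9996, 0.0048], [-0.9867, 0.0255, -0.1607], [0.1605, -0.009, -0.987]] [0.0294, 0.5758, 1.1071]
scene 47.73193910755657 313.5378835025096 195.73060779191317 [[-0.8684, 0.4958, -0.0099], [0.389, 0.6687, -0.6337], [-0.3076, -0.5541, -0.7735]] [0.5013, -0.1828, 1.2799]
```

View pics/top0.png

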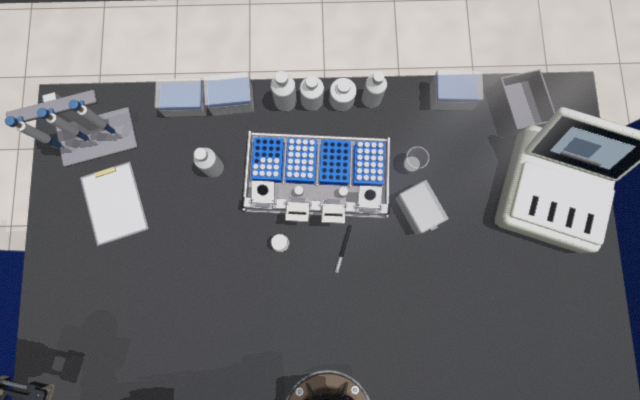

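View pics/scene0.png

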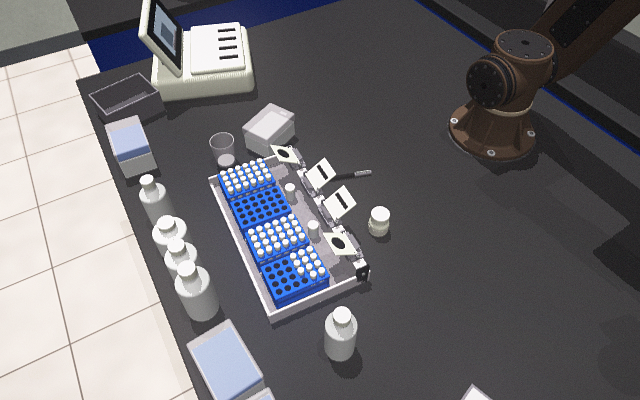

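In the top view, left to right, the racks are:
- part-filled at (267,160), tag showing a dot at (263,190): wrong, tag_b
- full at (301,160), bar at (297,212): wrong, tag_a
- empty at (335,162), bar at (333,214): right, tag_d
- full at (369,163), dot at (370,196): right, tag_c

The jar is at (280,243) and the reagent bottle at (208,162).

```bash
cat > h.py <<'E'
import numpy as np,cv2
def ray(f,uv):
    F=200/np.tan(np.radians(f["fovy"])/2); R,t=f["R"],f["t"]
    return -R.T@t, R.T@np.array([(uv[0]-f["cx"])/F,(uv[1]-f["cy"])/F,1])
def onz(f,uv,z):
    o,d=ray(f,uv); return o+d*(z-o[2])/d[2]
def tri(f,u,g,v):
    o,d=ray(f,u);p,e=ray(g,v); A=np.c_[d,-e]; s=np.linalg.lstsq(A,p-o,rcond=None)[0]
    a,b=o+s[0]*d,p+s[1]*e; return (a+b)/2,np.linalg.norm(a-b)
def dark(f,uv,r,th=90):
    x,y=uv;g=cv2.cvtColor(f["color"],cv2.COLOR_BGR2GRAY)[y-r:y+r+1,x-r:x+r+1].astype(float)
    n,l,s,c=cv2.connectedComponentsWithStats((g<th).astype(np.uint8))
    k=min(range(1,n),key=lambda i:np.hypot(*(c[i]-r))); m=cv2.dilate((l==k).astype(np.uint8),np.ones((3,3)))
    w=m*np.clip(200-g,0,None); Y,X=np.mgrid[:w.shape[0],:w.shape[1]]
    return ((w*X).sum()/w.sum()+x-r,(w*Y).sum()/w.sum()+y-r),s[k,4]
E
python3 - <<'E'
from h import *
T=np.load("top0.npz");S=np.load("scene0.npz")
P={}
for n,a,b in(("b",(263,190),(338,243)),("a",(297,212),(341,206)),("d",(333,214),(321,176)),("c",(370,196),(284,154))):
    u,s=dark(T,a,7);v,s2=dark(S,b,9); p,e=tri(T,u,S,v); P[n]=onz(T,u,.094)
    print(n,np.round(u,1),s,np.round(v,1),s2,"tri",p.round(4),round(e,4),"z94",P[n].round(4))
D=P["c"]-P["b"];B=P["d"]-P["a"];print("yaw",np.arctan2(D[0],-D[1]),np.arctan2(B[0],-B[1]),np.linalg.norm(D),np.linalg.norm(B))
print("dotmid",(P["b"]+P["c"])/2,"barmid",(P["a"]+P["d"])/2,"hinge mid",sum(P.values())/4)
hsv=cv2.cvtColor(T["color"],cv2.COLOR_BGR2HSV);m=cv2.inRange(hsv,(100,150,80),(130,255,255));m[:,:240]=0;m[:,400:]=0;m[:120]=0;m[230:]=0
m=cv2.morphologyEx(m,cv2.MORPH_CLOSE,np.ones((7,7)))
r=cv2.minAreaRect(np.vstack([c for c in cv2.findContours(m,0,2)[0] if cv2.contourArea(c)>200]));print(r)
print(np.array([onz(T,q,.057) for q in cv2.boxPoints(r)]).round(3))
for n,u,z in(("reagent cap",(203,153),.148),("jar",(280,243),.062)):print(n,onz(T,u,z).round(3))
E
```

```text
b [262.2 189.5] 78 [337.9 242.8] 98 tri [0.6078 0.158  0.0985] 0.0016 z94 [0.6081 0.1591 0.094 ]
a [297.  212.6] 21 [342.3 202.3] 46 tri [0.5425 0.0677 0.0932] 0.002 z94 [0.5432 0.067  0.094 ]
d [333.  214.2] 20 [322.5 172.6] 45 tri [ 0.5359 -0.0287  0.0954] 0.0004 z94 [ 0.5363 -0.0289  0.094 ]
c [369.6 194.5] 75 [282.8 153. ] 54 tri [ 0.5871 -0.1288  0.0988] 0.0019 z94 [ 0.5872 -0.1289  0.094 ]
yaw -0.07250797775191758 -0.07185011290881488 0.28873397552957136 0.09613269006035227
dotmid [0.59765125 0.01508932 0.094     ] barmid [0.5397078  0.01904633 0.094     ] hinge mid [0.56867953 0.01706782 0.094     ]
((317.61114501953125, 161.2493896484375), (131.9586181640625, 43.91220474243164), 2.544804573059082)
[[ 0.643  0.195  0.057]
 [ 0.77   0.19   0.057]
 [ 0.743 -0.183  0.057]
 [ 0.617 -0.171  0.057]]
reagent cap [0.698 0.305 0.148]
jar [0.466 0.116 0.062]
```

Call:
servo_tool(targets=[{"angular":[0,0,-4.75],"xyz":[0,0,0],"claw":0},{"angular":[0,0,-4.75],"xyz":[0,0,0],"claw":0},{"angular":[0,0,0],"xyz":[1.5,1.3,0],"claw":0},{"angular":[0,0,0],"xyz":[3.3,2.8,0],"claw":0},{"angular":[0,0,0],"xyz":[3.3,2.8,0],"claw":0},{"angular":[0,0,0],"xyz":[3.3,2.8,0],"claw":0},{"angular":[0,0,0],"xyz":[3.3,2.8,0],"claw":0},{"angular":[0,0,0],"xyz":[3.3,2.8,0],"claw":0},{"angular":[0,0,0],"xyz":[3.3,2.8,0],"claw":0},{"angular":[0,0,0],"xyz":[3.3,2.8,0],"claw":0},{"angular":[0,0,0],"xyz":[3.3,2.8,0],"claw":0},{"angular":[0,0,0],"xyz":[3.3,2.8,0],"claw":0},{"angular":[0,0,0],"xyz":[3.3,2.8,0],"claw":0},{"angular":[0,0,0],"xyz":[3.3,2.8,0],"claw":0},{"angular":[0,0,0],"xyz":[3.3,2.8,0],"claw":0},{"angular":[0,0,0],"xyz":[3.3,2.8,0],"claw":0},{"angular":[0,0,0],"xyz":[3.3,2.8,0],"claw":0},{"angular":[0,0,0],"xyz":[3.3,2.8,0],"claw":0},{"angular":[0,0,0],"xyz":[3.3,2.8,0],"claw":0},{"angular":[0,0,0],"xyz":[0,0,0],"claw":0}])

```text
t: 2.1
eef_pos: [0.6697, 0.1524, 0.221]
ee_rot: [3.14, 0.001, -0.078]
force: [-0.3, -0.3, 0.1]
width: 0.0005
gripper_force: 0.0
```

```bash
python3 - <<'E'
from station import viewer
from h import *
f=viewer.grab_frame("wrist");np.savez("w1.npz",**f);cv2.imwrite("pics/w1.png",f["color"])
F=200/np.tan(np.radians(f["fovy"])/2)
y=np.array([.0722,.9974,0]);x=np.array([.9974,-.0722,0]);m=np.array([.5687,.0171,0])
for n,k in(("b",.144),("a",.048)):
  for lab,lx,ly,lz in(("hinge",0,0,.076),("edge+",.05,0,.108),("edge-",-.05,0,.108),("edge+L",.05,.03,.108),("edge-L",-.05,.03,.108)):
    c=f["R"]@(m+y*(k+ly)+x*lx+[0,0,lz])+f["t"]; print(n,lab,(F*c[0]/c[2]+f["cx"]).round(),(F*c[1]/c[2]+f["cy"]).round())
E
```

```text
b hinge 317.0 268.0
b edge+ 317.0 239.0
b edge- 317.0 324.0
b edge+L 287.0 239.0
b edge-L 290.0 324.0
a hinge 401.0 268.0
a edge+ 413.0 238.0
a edge- 406.0 324.0
a edge+L 383.0 239.0
a edge-L 378.0 324.0
```

View pics/w1.png

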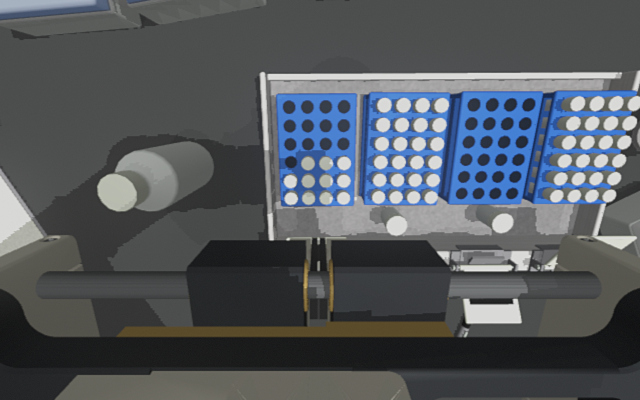

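The tips are centred on tag_b at column 318, which matches its predicted column of 317, and caps and vials lie well below. I'll descend and push.

Call:
servo_tool(targets=[{"angular":[0,0,0],"xyz":[0,0,3.5],"claw":0},{"angular":[0,0,0],"xyz":[0,0,3.5],"claw":0},{"angular":[0,0,0],"xyz":[0,0,2.5],"claw":0},{"angular":[0,0,0],"xyz":[0,0,1.2],"claw":0},{"angular":[0,0,0],"xyz":[0,0,0],"claw":0},{"angular":[0,0,0],"xyz":[-1,0,0],"claw":0},{"angular":[0,0,0],"xyz":[-1,0,0],"claw":0},{"angular":[0,0,0],"xyz":[-1,0,0],"claw":0},{"angular":[0,0,0],"xyz":[-1,0,0],"claw":0},{"angular":[0,0,0],"xyz":[-1,0,0],"claw":0}])

```text
t: 3.15
eef_pos: [0.6167, 0.1609, 0.1161]
ee_rot: [-3.141, -0.001, -0.072]
force: [-0.8, -0.7, -0.3]
width: 0.0002
gripper_force: 0.0
```

Call:
servo_tool(targets=[{"angular":[0,0,0],"xyz":[-0.8,0,0],"claw":0},{"angular":[0,0,0],"xyz":[-0.8,0,0],"claw":0},{"angular":[0,0,0],"xyz":[-0.8,0,0],"claw":0},{"angular":[0,0,0],"xyz":[-0.8,0,0],"claw":0},{"angular":[0,0,0],"xyz":[-0.8,0,0],"claw":0},{"angular":[0,0,0],"xyz":[0,0,0],"claw":0},{"angular":[0,0,0],"xyz":[0,0,0],"claw":0}])

```text
t: 3.85
eef_pos: [0.5778, 0.1637, 0.1155]
ee_rot: [-3.141, -0.0, -0.072]
force: [0.2, -1.4, 0.2]
width: 0.0008
gripper_force: 0.0
```

```bash
python3 - <<'E'
from station import viewer
import cv2
f=viewer.grab_frame("scene");cv2.imwrite("pics/s2.png",cv2.resize(f["color"][120:320,190:430],None,fx=3,fy=3))
E
```

```text
(no output)
```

View pics/s2.png

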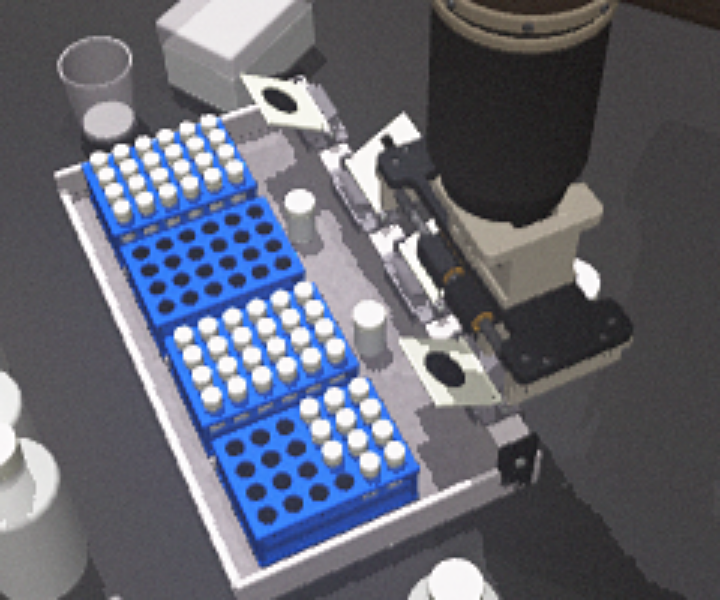

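The close-up shows tag_b still on its dot side, at crop (445,370), with the gripper behind it. I'll check that against the geometry.

```bash
python3 - <<'E'
from station import monitor
from h import *
f=np.load("scene0.npz");F=200/np.tan(np.radians(f["fovy"])/2)
s=monitor.get_state();p=np.array(s["eef_pos"]);print(p,s["width"],s["ee_rot"])
y=np.array([.0722,.9974,0]);x=np.array([.9974,-.0722,0]);h=np.array([.5687,.0171,.076])+.144*y
L={"tcp":p,"tip":p-[0,0,.022],"body":p+[0,0,.044],"bodyL":p+[0,0,.044]+.0965*y,"bodyR":p+[0,0,.044]-.0965*y,"hinge":h,"hingeL":h+.03*y,"hingeR":h-.03*y}
for a,sg in(("dot",1),("bar",-1)):
  for b,k in(("L",.03),("R",-.03)): L[a+"edge"+b]=h+k*y+sg*.05*x+[0,0,.032]
for n,X in L.items():
  c=f["R"]@X+f["t"];u=np.array([F*c[0]/c[2]+f["cx"],F*c[1]/c[2]+f["cy"]]);print(n,u.round(),((u-[190,120])*3).round())
E
```

```text
[0.57792545 0.16370029 0.11546839] 0.00042102779467670056 [-3.14152397e+00 -3.18049864e-04 -7.17879725e-02]
tcp [352. 234.] [487. 342.]
tip [352. 240.] [486. 360.]
body [354. 221.] [491. 304.]
bodyL [379. 259.] [567. 418.]
bodyR [331. 188.] [424. 203.]
hinge [350. 244.] [481. 372.]
hingeL [357. 255.] [501. 405.]
hingeR [344. 233.] [461. 340.]
dotedgeL [336. 256.] [438. 407.]
dotedgeR [323. 233.] [398. 340.]
baredgeL [380. 237.] [569. 352.]
baredgeR [365. 216.] [525. 289.]
```

```bash
python3 - <<'E'
from station import viewer
from h import *
f=viewer.grab_frame("scene");c=f["color"]
cv2.imwrite("pics/s3.png",cv2.resize(c[190:290,280:410],None,fx=6,fy=6,interpolation=cv2.INTER_CUBIC))
E
```

```text
(no output)
```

View pics/s3.png

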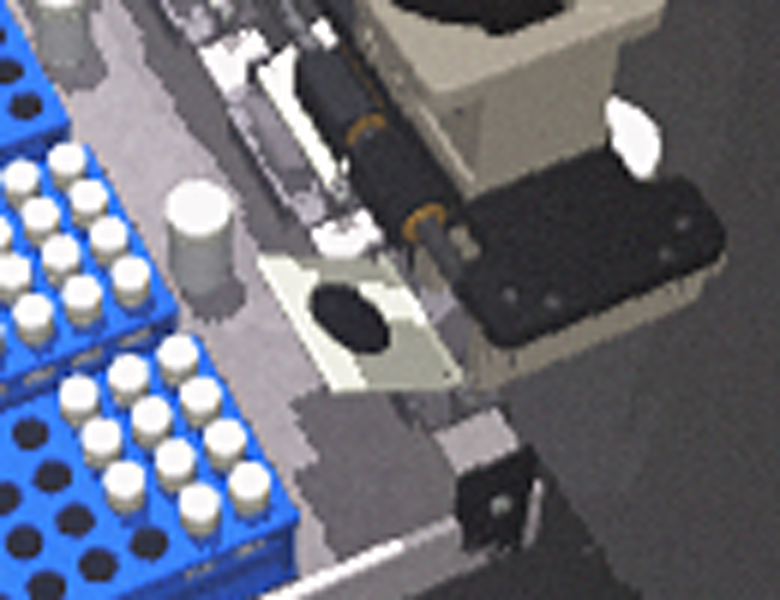

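```bash
python3 - <<'E'
from station import viewer
from h import *
w=viewer.grab_frame("wrist");t=viewer.grab_frame("top")
a=w["color"][180:380,190:450]
b=t["color"][150:250,200:330]
cv2.imwrite("pics/wt.png",np.hstack([cv2.resize(a,(400,308)),cv2.resize(b,(400,308),interpolation=cv2.INTER_CUBIC)]))
s=__import__("station").monitor.get_state()
for f in(w,t):
  F=200/np.tan(np.radians(f["fovy"])/2)
  for X in(np.array(s["eef_pos"]),np.array(s["eef_pos"])-[0,0,.022]):
    c=f["R"]@X+f["t"];print(F*c[0]/c[2]+f["cx"],F*c[1]/c[2]+f["cy"],c[2])
E
```

```text
318.9045665026485 250.33395839123634 0.17715573172606125
318.85004701145215 236.06083058344606 0.19827096052925905
259.5450160925644 199.29856277040534 1.0846207592364863
260.6208619799495 200.68536290978676 1.1063346763986797
```

View pics/wt.png

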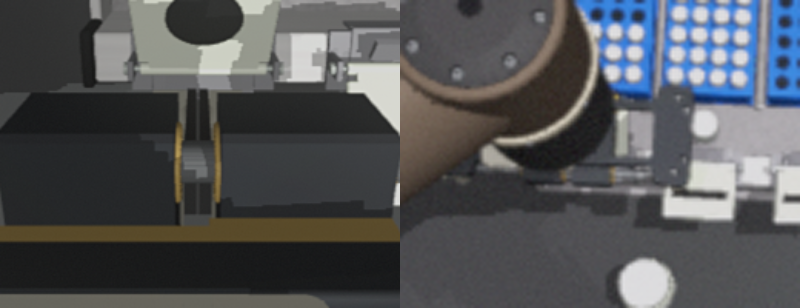

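```bash
python3 - <<'E'
from station import viewer,monitor
from h import *
w=viewer.grab_frame("wrist");s=viewer.grab_frame("scene")
u,n=dark(w,(322,190),40,80);v,m=dark(s,(338,243),9);print(u,n,v,m,tri(w,u,s,v), onz(w,u,.0966))
F=200/np.tan(np.radians(w["fovy"])/2);print(F,"cam",-w["R"].T@w["t"])
y=np.array([.0722,.9974,0]);x=np.array([.9974,-.0722,0]);h=np.array([.5687,.0171,.076])+.144*y
def pr(X):
  c=w["R"]@X+w["t"];return np.round([F*c[0]/c[2]+w["cx"],F*c[1]/c[2]+w["cy"]])
p=np.array(monitor.get_state()["eef_pos"])
print("hinge",pr(h),"edgeL,R",pr(h+.05*x+.03*y+[0,0,.032]),pr(h+.05*x-.03*y+[0,0,.032]),"dot r34",pr(h+.0286*x+[0,0,.0205]))
for dz in(.022,.012,.002):print("tip",dz,"+x face",pr(p+.0095*x-[0,0,dz]),"-x",pr(p-.0095*x-[0,0,dz]))
cv2.imwrite("pics/w4.png",cv2.resize(w["color"][140:340,240:400],None,fx=3,fy=3,interpolation=cv2.INTER_CUBIC))
E
```

```text
(np.float64(321.9855744234616), np.float64(191.29855303624458)) 1401 (np.float64(337.97855912903407), np.float64(242.70854857523747)) 104 (array([0.61002357, 0.15936732, 0.10208971]), np.float64(0.0010025714218996201)) [0.60916289 0.15928769 0.0966    ]
298.56750053082266 cam [0.65411356 0.15832878 0.27737201]
hinge [323. 225.] edgeL,R [271. 162.] [376. 162.] dot r34 [323. 194.]
tip 0.022 +x face [319. 223.] -x [319. 249.]
tip 0.012 +x face [319. 228.] -x [319. 256.]
tip 0.002 +x face [319. 234.] -x [319. 263.]
```

View pics/w4.png

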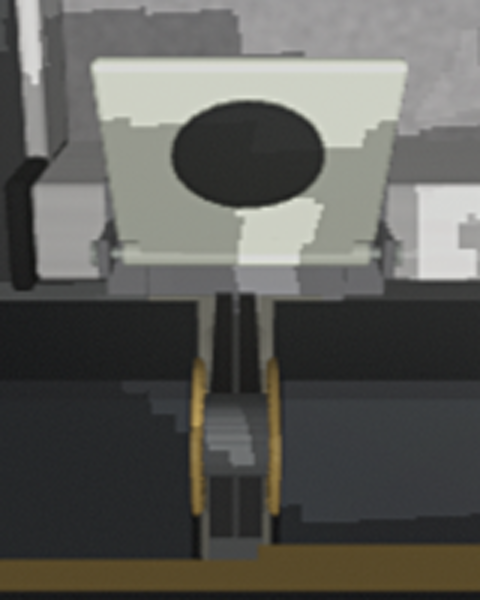

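The leaf matches my model: its edge is at crop row 60–68, predicted 66. The fingertip at crop (237,298) shows higher than expected, so it may have passed over the edge. I'll raise straight up and check where the tip really is.

Call:
servo_tool(targets=[{"angular":[0,0,0],"xyz":[0,0,-2.5],"claw":0},{"angular":[0,0,0],"xyz":[0,0,-4],"claw":0},{"angular":[0,0,0],"xyz":[0,0,-4],"claw":0},{"angular":[0,0,0],"xyz":[4,0,0],"claw":0},{"angular":[0,0,0],"xyz":[3,0,0],"claw":0},{"angular":[0,0,0],"xyz":[2,0,0],"claw":0},{"angular":[0,0,0],"xyz":[0,0,0],"claw":0}])

```text
t: 4.85
eef_pos: [0.6693, 0.1565, 0.219]
ee_rot: [3.141, 0.001, -0.073]
force: [0.1, -0.8, -1.0]
width: 0.0006
gripper_force: 0.0
```

```bash
python3 - <<'E'
from station import viewer,monitor
from h import *
s=viewer.grab_frame("scene");p=np.array(monitor.get_state()["eef_pos"])
F=200/np.tan(np.radians(s["fovy"])/2)
im=s["color"].copy();x0,y0=240,130
im=cv2.resize(im[y0:y0+130,x0:x0+170],None,fx=4.5,fy=4.5,interpolation=cv2.INTER_CUBIC)
for dz,c in((0,(0,255,0)),(.022,(0,0,255)),(-.044,(255,0,255))):
  q=s["R"]@(p-[0,0,dz])+s["t"];u=(np.array([F*q[0]/q[2]+s["cx"]-x0,F*q[1]/q[2]+s["cy"]-y0])*4.5).astype(int);print(u)
  cv2.circle(im,tuple(int(i) for i in u),3,c,1)
cv2.imwrite("pics/s5.png",im)
E
```

```text
[322 402]
[323 434]
[321 334]
```

View pics/s5.png

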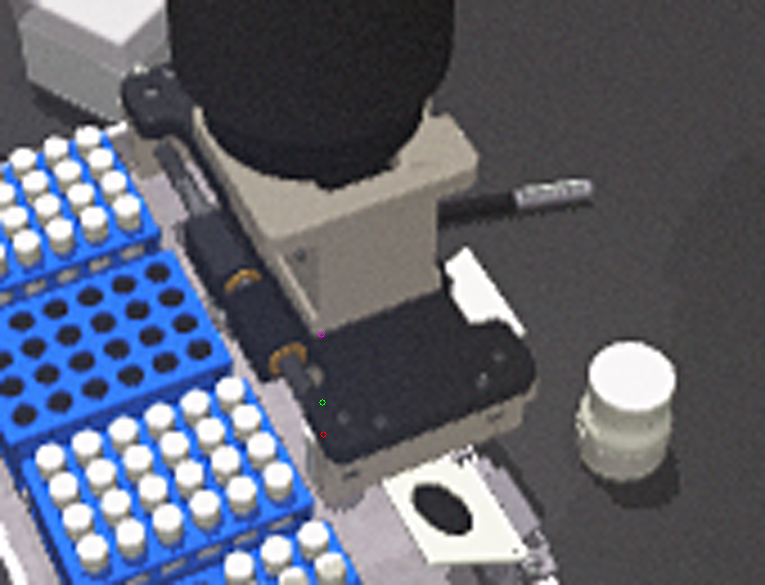

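The body's end plate at crop (430,400) hides the fingers here, and tag_b's dot at (443,508) hasn't moved. I'll approach again about 1.2 cm lower, which is still above the caps, and check midway.

Call:
servo_tool(targets=[{"angular":[0,0,0],"xyz":[0,0,4],"claw":0},{"angular":[0,0,0],"xyz":[0,0,4],"claw":0},{"angular":[0,0,0],"xyz":[0,0,2.5],"claw":0},{"angular":[0,0,0],"xyz":[0,0,1],"claw":0},{"angular":[0,0,0],"xyz":[0,0,0],"claw":0},{"angular":[0,0,0],"xyz":[-1,0,0],"claw":0},{"angular":[0,0,0],"xyz":[-1,0,0],"claw":0},{"angular":[0,0,0],"xyz":[-1,0,0],"claw":0},{"angular":[0,0,0],"xyz":[0,0,0],"claw":0}])

```text
t: 5.8
eef_pos: [0.6364, 0.1596, 0.1068]
ee_rot: [-3.141, -0.001, -0.071]
force: [0.3, -1.1, 0.4]
width: 0.0007
gripper_force: 0.0
```

Call:
servo_tool(targets=[{"angular":[0,0,0],"xyz":[-1,0,0],"claw":0},{"angular":[0,0,0],"xyz":[-1,0,0],"claw":0},{"angular":[0,0,0],"xyz":[0,0,0],"claw":0}])

```text
t: 6.1
eef_pos: [0.6163, 0.1608, 0.1056]
ee_rot: [-3.142, 0.0, -0.072]
force: [0.7, -0.3, 0.0]
width: 0.0004
gripper_force: 0.0
```

```bash
python3 - <<'E'
from station import viewer
from h import *
s=viewer.grab_frame("scene");w=viewer.grab_frame("wrist")
print(dark(s,(338,243),9))
cv2.imwrite("pics/sw6.png",np.hstack([cv2.resize(s["color"][190:280,290:400],(440,360),interpolation=cv2.INTER_CUBIC),cv2.resize(w["color"][170:330,240:400],(360,360),interpolation=cv2.INTER_CUBIC)]))
E
```

```text
((np.float64(339.49776672652763), np.float64(242.05794999309296)), np.int32(271))
```

View pics/sw6.png

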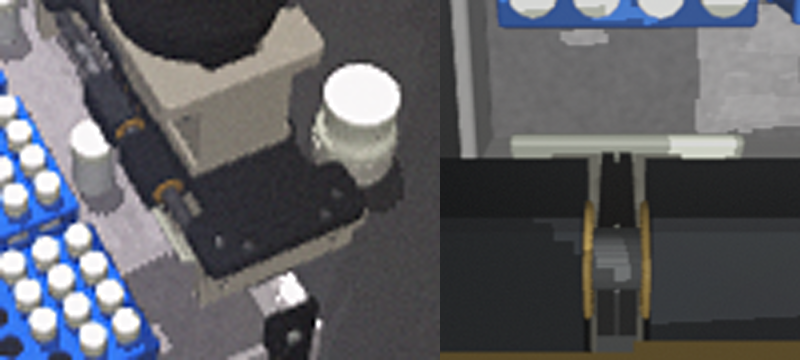

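```bash
python3 - <<'E'
from station import viewer,monitor
from h import *
w=viewer.grab_frame("wrist");p=np.array(monitor.get_state()["eef_pos"]);F=200/np.tan(np.radians(w["fovy"])/2)
y=np.array([.0722,.9974,0]);x=np.array([.9974,-.0722,0]);h=np.array([.5687,.0171,.076])+.144*y
def pr(X):
  c=w["R"]@X+w["t"];return np.round([F*c[0]/c[2]+w["cx"],F*c[1]/c[2]+w["cy"]],1)
print("local tcp",(p-h)@x,(p-h)@y,p[2])
for th in(1,.9,.8,.7,.6,.5,.3):
  e=h+.06*(np.sin(th)*x+np.array([0,0,np.cos(th)]));print(th,pr(e+.03*y),pr(e-.03*y))
g=cv2.cvtColor(w["color"],cv2.COLOR_BGR2GRAY)
print(g[222:250,290].tolist());print(g[222:250,318].tolist());print(g[222:250,350].tolist())
print(g[234,260:385].tolist())
W=np.load("w1.npz")["color"];G=cv2.cvtColor(W,cv2.COLOR_BGR2GRAY);print(G[225:250,312:326:2].tolist())
E
```

```text
local tcp 0.038538866402223086 0.0029008511388832208 0.10551805348293741
1 [271.4 232.9] [376.2 233.1]
0.9 [270.4 242. ] [377.5 242.1]
0.8 [269.4 252. ] [378.7 252.1]
0.7 [268.6 262.7] [379.7 262.8]
0.6 [267.9 274. ] [380.5 274.1]
0.5 [267.4 285.6] [381.1 285.8]
0.3 [266.9 309.1] [381.6 309.3]
[107, 107, 107, 106, 107, 109, 108, 105, 115, 143, 158, 170, 181, 168, 151, 149, 125, 107, 54, 30, 32, 32, 31, 33, 33, 33, 33, 30]
[107, 108, 107, 106, 106, 106, 106, 105, 118, 144, 158, 170, 181, 170, 155, 144, 130, 127, 103, 97, 88, 47, 31, 32, 31, 32, 30, 30]
[105, 106, 105, 106, 105, 106, 104, 103, 130, 175, 200, 214, 215, 214, 207, 206, 210, 215, 125, 39, 32, 36, 35, 35, 35, 35, 34, 34]
[67, 57, 86, 102, 101, 101, 101, 101, 100, 100, 100, 135, 174, 182, 182, 182, 182, 182, 182, 182, 181, 181, 181, 182, 181, 181, 181, 181, 181, 181, 181, 182, 181, 181, 181, 181, 181, 181, 181, 181, 181, 181, 181, 181, 181, 181, 181, 181, 181, 181, 181, 181, 181, 181, 181, 181, 180, 181, 181, 181, 181, 181, 181, 181, 181, 181, 180, 180, 181, 180, 180, 180, 180, 180, 180, 180, 180, 180, 179, 179, 178, 177, 19
[... 358 characters left out ...]
5], [108, 111, 105, 112, 137, 152, 155], [109, 109, 106, 106, 128, 153, 157], [111, 109, 105, 106, 127, 156, 155], [110, 107, 107, 106, 130, 157, 121], [109, 107, 108, 106, 111, 119, 107], [108, 108, 107, 105, 105, 105, 106], [107, 107, 107, 106, 107, 104, 107], [104, 105, 105, 108, 105, 107, 104], [101, 102, 99, 152, 99, 102, 117], [82, 51, 60, 185, 67, 54, 80], [75, 28, 47, 193, 58, 31, 62], [52, 31, 38, 157, 46, 32, 45], [45, 32, 38, 145, 44, 35, 39], [44, 32, 40, 147, 46, 32, 39], [45, 32, 40, 148, 45, 34, 40], [35, 34, 34, 96, 33, 36, 34], [32, 33, 33, 46, 31, 33, 32], [32, 33, 33, 36, 32, 34, 32], [31, 34, 32, 36, 33, 34, 33], [29, 33, 31, 36, 33, 34, 32], [31, 33, 33, 37, 33, 35, 34]]
```

Measured against the model, tag_b is still at its stop (edge row 232, predicted 233). Even so, the finger occupies the space above the leaf. So the real tip is about level with the reported TCP, not 22 mm below it, and it slid over the leaf. I'll go back and approach at TCP z ≈ 0.086, which keeps the tip below the leaf's edge and above the caps.

Call:
servo_tool(targets=[{"angular":[0,0,0],"xyz":[0,0,-2],"claw":0},{"angular":[0,0,0],"xyz":[0,0,-2],"claw":0},{"angular":[0,0,0],"xyz":[3,0,0],"claw":0},{"angular":[0,0,0],"xyz":[2.5,0,0],"claw":0},{"angular":[0,0,0],"xyz":[0,0,2],"claw":0},{"angular":[0,0,0],"xyz":[0,0,2],"claw":0},{"angular":[0,0,0],"xyz":[0,0,1],"claw":0},{"angular":[0,0,0],"xyz":[0,0,0.8],"claw":0},{"angular":[0,0,0],"xyz":[0,0,0],"claw":0},{"angular":[0,0,0],"xyz":[0,0,0],"claw":0}])

```text
t: 7.25
eef_pos: [0.6729, 0.157, 0.088]
ee_rot: [-3.141, -0.001, -0.072]
force: [0.8, 0.7, 0.6]
width: 0.0005
gripper_force: 0.0
```

Call:
servo_tool(targets=[{"angular":[0,0,0],"xyz":[-1,0,0.1],"claw":0},{"angular":[0,0,0],"xyz":[-1,0,0.1],"claw":0},{"angular":[0,0,0],"xyz":[-1,0,0],"claw":0},{"angular":[0,0,0],"xyz":[-1,0,0],"claw":0},{"angular":[0,0,0],"xyz":[-0.8,0,0],"claw":0},{"angular":[0,0,0],"xyz":[-0.8,0,0],"claw":0},{"angular":[0,0,0],"xyz":[0,0,0],"claw":0}])

```text
t: 7.95
eef_pos: [0.6155, 0.1609, 0.0856]
ee_rot: [-3.142, 0.0, -0.071]
force: [-0.4, 0.4, 0.7]
width: 0.0004
gripper_force: 0.0
```

Edit , replacing
```

```
with
```

```

```bash
cat > leaf.py <<'E'
from station import viewer,monitor
from h import *
w=viewer.grab_frame("wrist");p=np.array(monitor.get_state()["eef_pos"]);F=200/np.tan(np.radians(w["fovy"])/2)
y=np.array([.0722,.9974,0]);x=np.array([.9974,-.0722,0]);h=np.array([.5687,.0171,.076])+.144*y
def pr(X):
  c=w["R"]@X+w["t"];return np.round([F*c[0]/c[2]+w["cx"],F*c[1]/c[2]+w["cy"]],1)
print("local tcp",(p-h)@x,(p-h)@y,p[2])
for th in(1,.9,.8,.7,.5,.3):
  e=h+.06*(np.sin(th)*x+np.array([0,0,np.cos(th)]));print(th,pr(e+.03*y),pr(e-.03*y))
g=cv2.cvtColor(w["color"],cv2.COLOR_BGR2GRAY)
for c in(275,290,318,350):print(c,g[210:256:2,c].tolist())
E
python3 leaf.py
```

```text
local tcp 0.03698203859156549 0.0028821548925546227 0.08564862641951188
1 [265.1 244.1] [383.7 244.2]
0.9 [263.8 254.6] [385.3 254.8]
0.8 [262.6 266.2] [386.8 266.4]
0.7 [261.5 278.7] [388.  278.9]
0.5 [259.9 305.4] [389.9 305.6]
0.3 [259.3 332.5] [390.6 332.7]
275 [104, 104, 108, 107, 105, 106, 107, 105, 110, 110, 108, 106, 102, 104, 101, 52, 31, 31, 30, 30, 30, 29, 29]
290 [107, 108, 106, 108, 105, 101, 102, 106, 107, 106, 107, 107, 108, 107, 99, 55, 32, 32, 32, 31, 31, 31, 28]
318 [155, 155, 156, 156, 152, 152, 157, 156, 156, 155, 156, 104, 107, 108, 89, 71, 69, 67, 68, 66, 68, 68, 51]
350 [108, 107, 104, 103, 107, 110, 106, 105, 105, 102, 105, 106, 105, 103, 105, 56, 34, 35, 34, 34, 32, 32, 31]
```

Call:
servo_tool(targets=[{"angular":[0,0,0],"xyz":[-0.8,0,-0.3],"claw":0},{"angular":[0,0,0],"xyz":[-0.8,0,-0.2],"claw":0},{"angular":[0,0,0],"xyz":[-0.8,0,0],"claw":0},{"angular":[0,0,0],"xyz":[-0.8,0,0],"claw":0},{"angular":[0,0,0],"xyz":[-0.8,0,0],"claw":0},{"angular":[0,0,0],"xyz":[-0.3,0,0],"claw":0},{"angular":[0,0,0],"xyz":[0,0,0],"claw":0},{"angular":[0,0,0],"xyz":[0,0,0],"claw":0}])

```text
t: 8.8
eef_pos: [0.5739, 0.164, 0.0905]
ee_rot: [-3.141, -0.0, -0.072]
force: [0.2, 0.7, -0.3]
width: 0.0007
gripper_force: 0.0
```

```bash
python3 - <<'E'
from station import viewer
from h import *
for n,c,T in(("scene",(338,243),None),("wrist",(322,190),None)):
    f=viewer.grab_frame(n)
    try: print(n,dark(f,c,9 if n=="scene" else 40,80))
    except Exception as e: print(n,"no dot",e)
w=f["color"];np.savez("w7.npz",**f)
g=cv2.cvtColor(w,cv2.COLOR_BGR2GRAY);print(g[140:250:4,318].tolist());print(g[140:250:4,285].tolist())
E
```

```text
scene ((np.float64(337.967112024666), np.float64(238.9989722507708)), np.int32(1))
wrist ((np.float64(321.9378171831154), np.float64(198.99016359185623)), np.int32(369))
[151, 149, 154, 154, 158, 155, 156, 152, 121, 109, 107, 108, 106, 103, 83, 67, 107, 107, 90, 89, 89, 89, 139, 181, 173, 116, 109, 109]
[153, 150, 153, 154, 156, 151, 104, 107, 104, 106, 107, 107, 107, 102, 102, 73, 102, 104, 100, 99, 97, 93, 140, 181, 169, 95, 32, 33]
```

The dot has left the wrist view, so tag_b went over. Next I'll lift and move to the robot side of tag_a.

Call:
servo_tool(targets=[{"angular":[0,0,0],"xyz":[0,0,-3],"claw":0},{"angular":[0,0,0],"xyz":[0,0,-4],"claw":0},{"angular":[0,0,0],"xyz":[0,0,-3],"claw":0},{"angular":[0,0,0],"xyz":[-2.5,3,0],"claw":0},{"angular":[0,0,0],"xyz":[-2.5,3,0],"claw":0},{"angular":[0,0,0],"xyz":[-2.5,2.5,0],"claw":0},{"angular":[0,0,0],"xyz":[-1.2,1.5,0],"claw":0},{"angular":[0,0,0],"xyz":[0,0,0],"claw":0},{"angular":[0,0,0],"xyz":[0,0,0],"claw":0}])

```text
t: 9.8
eef_pos: [0.4804, 0.0705, 0.1909]
ee_rot: [-3.141, -0.001, -0.072]
force: [0.7, -0.6, 1.1]
width: 0.0002
gripper_force: 0.0
```

Call:
servo_tool(targets=[{"angular":[0,0,0],"xyz":[0,0,4],"claw":0},{"angular":[0,0,0],"xyz":[0,0,4],"claw":0},{"angular":[0,0,0],"xyz":[0,0,2],"claw":0},{"angular":[0,0,0],"xyz":[0,0,0.5],"claw":0},{"angular":[0,0,0],"xyz":[0,0,0],"claw":0},{"angular":[0,0,0],"xyz":[1,0,0],"claw":0},{"angular":[0,0,0],"xyz":[1,0,0],"claw":0},{"angular":[0,0,0],"xyz":[1,0,0],"claw":0},{"angular":[0,0,0],"xyz":[1,0,0],"claw":0},{"angular":[0,0,0],"xyz":[0.8,0,0],"claw":0},{"angular":[0,0,0],"xyz":[0.8,0,0],"claw":0},{"angular":[0,0,0],"xyz":[0,0,0],"claw":0}])

```text
t: 11.0
eef_pos: [0.5369, 0.0663, 0.0853]
ee_rot: [-3.142, -0.001, -0.072]
force: [-0.9, 1.3, -0.6]
width: 0.0007
gripper_force: 0.0
```

Call:
servo_tool(targets=[{"angular":[0,0,0],"xyz":[0.8,0,-0.3],"claw":0},{"angular":[0,0,0],"xyz":[0.8,0,-0.2],"claw":0},{"angular":[0,0,0],"xyz":[0.8,0,0],"claw":0},{"angular":[0,0,0],"xyz":[0.8,0,0],"claw":0},{"angular":[0,0,0],"xyz":[0.7,0,0],"claw":0},{"angular":[0,0,0],"xyz":[0,0,0],"claw":0},{"angular":[0,0,0],"xyz":[0,0,0],"claw":0},{"angular":[0,0,0],"xyz":[0,0,-3],"claw":0},{"angular":[0,0,0],"xyz":[0,0,-4],"claw":0},{"angular":[0,0,0],"xyz":[0,0,-4],"claw":0},{"angular":[0,0,0],"xyz":[-4,0,0],"claw":0},{"angular":[0,0,0],"xyz":[-4,0,0],"claw":0},{"angular":[0,0,0],"xyz":[-4,0,0],"claw":0},{"angular":[0,0,0],"xyz":[-4,0,0],"claw":0},{"angular":[0,0,0],"xyz":[0,0,0],"claw":0}])

```text
t: 12.5
eef_pos: [0.4107, 0.0743, 0.2006]
ee_rot: [-3.14, 0.0, -0.071]
force: [-0.0, 0.5, 0.3]
width: 0.0001
gripper_force: 0.0
```

```bash
python3 - <<'E'
from station import viewer
from h import *
w=viewer.grab_frame("wrist");s=viewer.grab_frame("scene")
F=lambda f:200/np.tan(np.radians(f["fovy"])/2)
def pr(f,X):
  c=f["R"]@X+f["t"];return [round(F(f)*c[0]/c[2]+f["cx"]),round(F(f)*c[1]/c[2]+f["cy"])]
y=np.array([.0722,.9974,0]);x=np.array([.9974,-.0722,0])
for n,k,sg in(("b",.144,-1),("a",.048,1),("d",-.048,-1),("c",-.144,1)):
  X=np.array([.5687,.0171,.0966])+k*y+sg*.029*x
  u,v=pr(w,X),pr(s,X);print(n,"expected mark wrist",u,"scene",v)
  try:
    q,m=dark(w,u,12);r,m2=dark(s,v,9);print(np.round(q,1),m,np.round(r,1),m2)
  except Exception as e:print(e)
a=cv2.resize(w["color"][:,:],(480,300));b=cv2.resize(s["color"][120:320,190:403],(320,300))
cv2.imwrite("pics/f.png",np.hstack([a,b]))
E
```

```text
b expected mark wrist [197, 43] scene [363, 233]
[197.   41.5] 200 [362.6 232.8] 76
a expected mark wrist [316, -43] scene [318, 210]
[316.  -43.1] 625 [317.5 209.5] 82
d expected mark wrist [436, 43] scene [322, 172]
[436.   41.9] 225 [322.1 171.9] 51
c expected mark wrist [573, -43] scene [283, 154]
[573.  -43.1] 625 [282.8 153. ] 54
```

View pics/f.png

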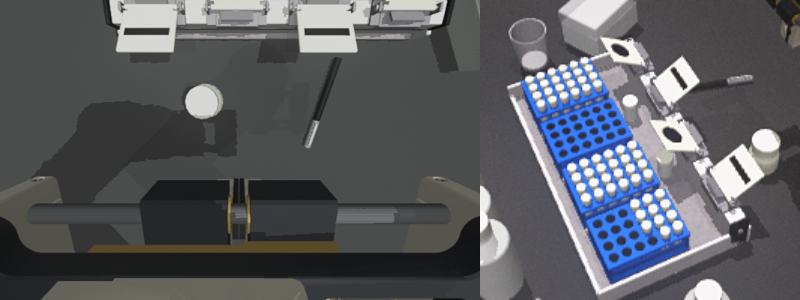

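The picture shows all four tags right: dots on both full racks at (675,135) and (622,50), and bars on the part-filled and empty racks at (740,168) and (682,78). Each mark is within 2 px of its expected place, and everything else is undisturbed.

```bash
python3 -c "
from station import order
print(order.job_done())"
```

```text
the job is handed in; nothing more can be done
None
```

I pushed tag_a over to its dot and tag_b over to its bar, left tags c and d alone, and handed the job in. The last camera check showed all four tags at the correct stops, but the hand-in call returned no verdict.

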